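# Thread a ring current transformer along an offset-bent conductor to its insulator

## Robot

A 6-joint arm with a two-finger parallel gripper is mounted at the origin on a cart in front of the work surface, level with it; the furniture and walls round the work are solid. World frame = base frame: x ahead of the robot, y to its left, z up, the work surface at z = 0. Lengths are in mm, angles in rad, forces in N, time in s.
With the tool pointing down it reaches from about 275 to 825 mm from the base axis. Payload 5.2 kg.
Tool frame: the origin (TCP) lies at the very end of the fingers, on their centre line; the grasp point (between the pads) lies 19 mm behind it; z points along the fingers, y is the direction in which the jaws open and shut (so a half turn about z gives the same grasp; the last joint's range is limited). The gripper opens to 93 mm and grips with 3 to 60 N. Pads are 15 mm wide; open, the fingers measure 128 mm over their backs; the gripper's body (75 mm by 188 mm) begins 65 mm behind the grasp point.
Start: joints at [-0.203, 0.259, 1.535, -0, 1.348, -0.203], TCP at [550.004, 0.023, 195.853] pointing down, gripper open.
Joint ranges: [-3.14, 3.14], [-0.91, 2.08], [0.19, 2.58], [-1.22, 4.36], [0.22, 2.71], [-3.12, 3.12]. Speed limits (rad/s): [2.57, 2.57, 3.14, 3.14, 3.14, 3.14].

## Interface

Orientations are given as [roll, pitch, yaw] about the fixed x, y, z axes, in that order (R = Rz(yaw) Ry(pitch) Rx(roll)).
In Python, from bench import robot gives the robot as it stands. The module is installed in compiled form; this text tells all that it offers. Calls block until the motion is done:
- robot.move_ptp(position, orientation): joint-space move of the TCP to a pose.
- robot.move_linear(position, ori=None, speed=150, f_stop=None): straight line of the TCP; ori=None keeps the orientation; speed is the mean speed in mm/s. With f_stop (N) it stops when the force on the tool has changed by that much, and returns True; else False.
- robot.move_j(angles): joint-space move.
- robot.move_gripper(opening): opening from 0.0 (shut) to 1.0 (fully open); the grip force is fixed at half the most; returns when the fingers have stopped.
- robot.sleep(seconds).
- robot.inverse_kinematics(position, orientation): joint angles nearest the present ones, or None.
- robot.get_image(name): name is "scene" or "side" or "wrist"; returns a dict with "img" (480x640x3 uint8, blue, green, red), "fovy" (degrees; the focal length in pixels is half the picture's height over the tangent of half this angle, whatever the lens; pixels are square), "cx", "cy" (the principal point, pixels), "eye" and "orientation" of the camera in the world. Camera axes: x right, y down, z forward; pixel columns grow to the right and rows downward; lengths in mm; the calibration is good to about 2 mm. A picture is of the moment at which its call begins. There is no depth.
A pose or a line that the arm cannot do raises robot.MotionError and nothing moves.
- robot.hand_in(): hands the job in, once; it reports no verdict.
Readings, each from a call of its own:
- robot.current_t(): time.
- robot.current_qpos(): joint angles.
- robot.current_joint_vel(): joint speeds.
- robot.current_joint_efforts(): joint torques, N m.
- robot.current_tcp_pos(): TCP position.
- robot.current_eef_rot(): TCP orientation.
- robot.current_contact_force(): force on the tool from outside, world axes, zero at the start.
- robot.current_ft_torque(): the same for the moment, N m.
- robot.current_gripper_width(): opening from 0.0 (shut) to 1.0 (fully open).
Only numpy, scipy, OpenCV 4.12 (cv2) and the standard library are available. Lean on these libraries where they do the work, as an engineer would, in place of code of your own. Each camera call takes 0.05 s, during which the arm holds its last target. There are 200 camera calls.

## Task

Fit the ring-type current transformer on the bent copper conductor of the panel: thread its bore over the conductor's free end, guide it round both bends and slide it home against the post insulator, so that it stands upright and square with its foot resting on the grey mounting saddle. Let go of it there and leave the other things on the bench where they are.

Things in the scene. Friction and masses are not known exactly. Their poses are not given: they have to be found in the camera images.
- transformer: Ring current transformer, loose, black, about 0.18 kg, upright on its foot on the worktop, 32 x 66 x 88 mm. Ring case: outer diameter 56 mm, 28 mm thick along x, bore 24 mm. Flat foot 32 (x) x 66 (y) mm, 6 mm thick, underside 36 mm below the bore centre. Grey terminal block on top. Front and back alike: either face may lead. Origin: centre of the bore.
- bore (a point): Centre of the transformer's bore, half-way through it. x: along the bore; y: across, along the foot; z: up towards the terminals.
- block (a point): Centre of the upper terminal block, the place to grip the transformer: 45 mm above the bore centre, axes as bore. The block is 34 mm wide in y and, from 7 mm below to 7 mm above this point (its top), 20 mm thick in x; further down, to the ring, it is 24 mm thick. The round ring case reaches to 17 mm below this point.
- rod_end (a point): Free end of the conductor: a fixed, level, bare copper rod of 10 mm diameter with a rounded end, centre line 62 mm above the worktop. x: from the free end inward, y: to the left of that, z: up. From here: 65 mm straight in +x, 90 degree bend left, 40 mm straight in +y, 90 degree bend right, 40 mm straight in +x to the stop; both bends have 35 mm centre-line radius. Only the insulator supports it.
- front_corner (a point): Where the centre lines of the entry leg and of the middle leg would cross, 100 mm from rod_end in x; the rod cuts this corner with its bend of 35 mm centre-line radius. Axes as rod_end. Below the rod lies the panel's grey plate, 8 mm thick; its edge is 40 mm behind rod_end, so the free end overhangs it.
- rear_corner (a point): Where the centre lines of the middle leg and of the last leg would cross, 110 mm from front_corner in y; the rod cuts this corner with its bend of 35 mm centre-line radius. Axes as rod_end.
- stop (a point): Centre of the front flange face (36 mm diameter) of the black ribbed post insulator, where the last leg enters it, 75 mm from rear_corner in x. Axes as rod_end. Home, the case touches this face: bore centre at x = -14 mm. The insulator's top is 18 mm above the rod's centre line. To its right is a row of rail terminals, lower than the rod.
- saddle (a point): Centre of the top of the grey mounting saddle that the foot rests on, 36 mm below the rod's centre line, 14 mm before the stop face. Saddle: fixed block, 36 mm (x) x 70 mm (y), top 18 mm above the plate. With the foot on it the bore is concentric with the rod in height. Axes as rod_end.
- air_driver: Bystander to leave alone: air screwdriver, white with a yellow cap, lying, 42 x 282 x 43 mm. Origin at the centre of its underside.
- mug: Bystander to leave alone: yellow mug, 68 mm high. Origin at the centre of its underside.
- coil_a: Bystander to leave alone: coil module in a black tray with two red coils, 108 x 206 x 67 mm with its lead. Origin at the centre of its underside.
- module_a: Bystander to leave alone: plated module, flat aluminium-covered box, 89 x 61 x 20 mm, beside the slotted aluminium fixture, which is fixed on the left of the bench (left of y = 0.27 m) and up to 330 mm high. Origin at the centre of its underside.
- module_b: Bystander to leave alone: plated module, flat aluminium-covered box, 89 x 61 x 20 mm, beside the other. Origin at the centre of its underside.
- solder_spool: Bystander to leave alone: solder spool standing, 63 mm across, 70 mm high. Origin at the centre of its underside.
- flux_pot: Bystander to leave alone: small open black pot, 62 mm across, 42 mm high. Origin at the centre of its underside.
- pen: Bystander to leave alone: black pen lying, 145 mm long along its y. Origin at the centre of its underside.
Mind the look-alikes: they are no part of the job. Leave any pink or red look-alike of the transformer alone.

How it is judged:
By the outcome, as a careful person would: the job done as asked, in the order asked, and still so for the second after the job is handed in, with the robot touching nothing.
It also fails if it takes over 58 s, if anything falls off the work surface, if the arm or the gripper's body presses on something with over 40 N, if the wrist force passes 120 N, or if a joint passes its speed limit or range.

## Working session

There is one attempt and no reset: what is moved stays moved. The work goes in short steps, each a Python script; the robot and the scene stay as the last script left them, time stands still between calls to the robot, and variables do not carry over. Pictures are saved under pics/ and viewed, about 8 in all and at most 12, crops included, and the job is handed in when it is done.

```bash
mkdir -p pics; cat > h.py <<'E'
import numpy as np, cv2
from bench import robot
from scipy.spatial.transform import Rotation as R
def K(im):
    f=240/np.tan(np.radians(im["fovy"])/2); return f,im["cx"],im["cy"]
def rot(im):
    o=np.array(im["orientation"],float)
    return o if o.shape==(3,3) else R.from_euler('xyz',o).as_matrix()
def ray(im,u,v):
    f,cx,cy=K(im); d=rot(im)@np.array([(u-cx)/f,(v-cy)/f,1]); return np.array(im["eye"],float),d
def plane(im,u,v,z):
    e,d=ray(im,u,v); return e+d*(z-e[2])/d[2]
def proj(im,p):
    f,cx,cy=K(im); q=rot(im).T@(np.array(p,float)-np.array(im["eye"])); return np.array([cx+f*q[0]/q[2],cy+f*q[1]/q[2]])
def tri(obs):
    A=np.zeros((3,3));b=np.zeros(3)
    for im,u,v in obs:
        e,d=ray(im,u,v); d=d/np.linalg.norm(d); P=np.eye(3)-np.outer(d,d); A+=P;b+=P@e
    return np.linalg.solve(A,b)
E
python3 - <<'E'
from h import *
import pickle
for n in("scene","side","wrist"):
    im=robot.get_image(n); pickle.dump(im,open(f"pics/{n}0.pkl","wb")); cv2.imwrite(f"pics/{n}0.png",im["img"])
    print(n,im["fovy"],im["cx"],im["cy"],im["eye"],im["orientation"])
print(robot.current_eef_rot(),robot.current_t())
E
```

```text
scene 45.85120431763886 323.0160121460888 235.2287674495403 [-151.58364857 -627.03077796  610.27465099] [-2.10359451e+00 -4.82507048e-04 -9.01969237e-01]
side 47.0023475399824 314.0209562700572 242.8396272482096 [  134.10456353 -1087.04300869   777.09030128] [-2.11032880e+00  1.26122753e-03 -4.01533965e-01]
wrist 68.73504142971734 314.7923563517591 240.0544703023339 [549.35565165  77.25687157 383.42241123] [ 2.85760623e+00  1.42462917e-03 -8.31110035e-04]
[-3.14021845e+00 -2.66277940e-04  1.57082126e+00] 0.15
```

View pics/scene0.png

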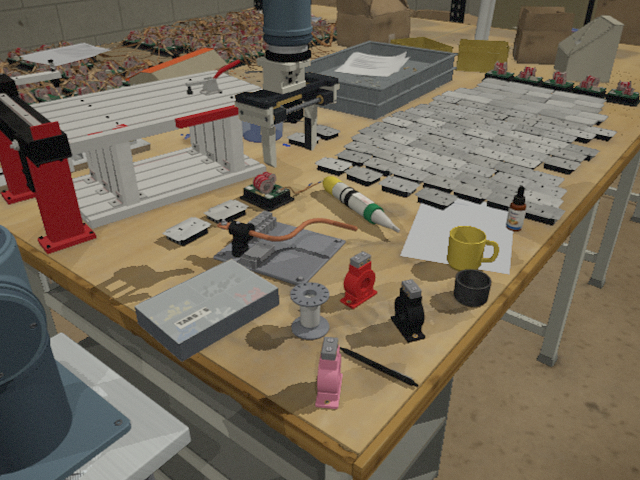

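View pics/side0.png

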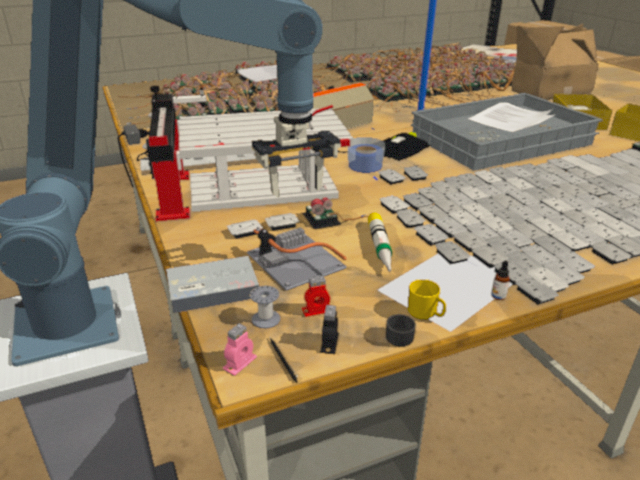

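Candidates for the transformer in the scene view are black (409,310), red (359,280) and pink (329,370), plus the black flux pot (472,288) and the grey spool (310,308). I choose the black one with the grey terminal block. The conductor's free end is at scene (353,226) / side (343,258) and the insulator at scene (240,238).

```bash
python3 - <<'E'
from h import *
import pickle
s=pickle.load(open("pics/scene0.pkl","rb"));d=pickle.load(open("pics/side0.pkl","rb"))
def t(n,a,b): 
    p=tri([(s,*a),(d,*b)]); print(n,p.round(), proj(s,p).round(),proj(d,p).round())
t("rod_end",(353,226),(344,258))
t("insul",(238,225),(263,232))
print("T foot",plane(s,409,333,0).round(),plane(d,329,350,0).round())
t("Tblock",(409,286),(331,311))
print("red",plane(s,359,300,0).round(),"pink",plane(s,329,402,0).round(),"spool",plane(s,310,330,0).round())
print("mug",plane(s,465,265,0).round(),"pot",plane(s,472,300,0).round(),"driver tip",plane(s,397,230,10).round(),plane(s,325,182,40).round(),"box",plane(s,190,310,40).round())
a=cv2.resize(s["img"][190:345,200:440],(800,516),interpolation=cv2.INTER_CUBIC)
cv2.imwrite("pics/c1.png",a)
E
```

```text
rod_end [641. -76.  61.] [353. 227.] [344. 257.]
insul [491.  89.  76.] [238. 224.] [263. 233.]
T foot [ 501. -292.    0.] [ 500. -302.    0.]
Tblock [ 515. -276.   79.] [409. 286.] [331. 311.]
red [ 523. -176.    0.] pink [ 302. -280.    0.] spool [ 406. -160.    0.]
mug [ 743. -273.    0.] pot [ 647. -333.    0.] driver tip [ 761. -105.   10.] [804. 122.  40.] box [287.  -7.  40.]
```

View pics/c1.png

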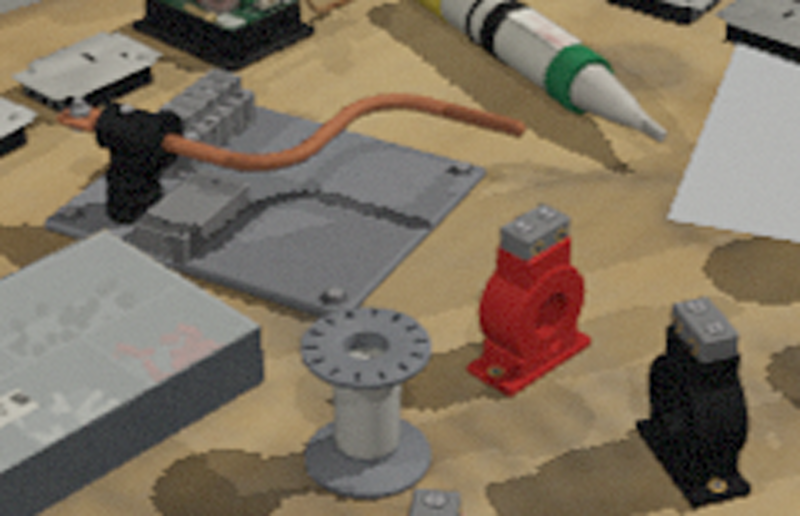

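View pics/wrist0.png

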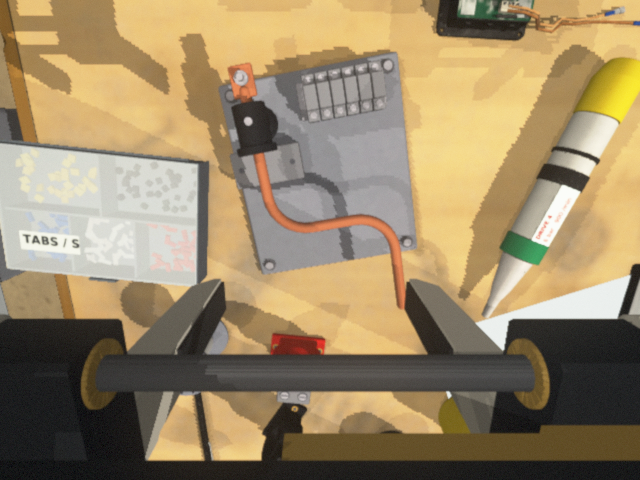

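The wrist view shows the whole rod: free end (401,305), insulator flange (255,150), saddle (270,160) and rail terminals (343,90). Next I fit the rod legs and photograph the black transformer from above.

```bash
python3 - <<'E'
from h import *
import pickle
im=pickle.load(open("pics/wrist0.pkl","rb")); hsv=cv2.cvtColor(im["img"],cv2.COLOR_BGR2HSV)
m=cv2.inRange(hsv,(3,110,90),(13,255,255)); 
n,l,st,c=cv2.connectedComponentsWithStats(m)
for i in range(1,n):
    if st[i,4]>150: print(i,st[i],c[i].round())
i=l[225:232,320:330]; k=np.bincount(i.ravel()).argmax(); M=(l==k).astype(np.uint8)*255; M=cv2.morphologyEx(M,cv2.MORPH_CLOSE,np.ones((5,5)))
ys,xs=np.nonzero(M)
P=np.array([plane(im,u,v,62)[:2] for u,v in zip(xs,ys)])
np.save("pics/rod.npy",P)
# entry leg: first 60 mm from end; axes estimate iteratively
th=np.radians(100)
end=P[np.argmin(P[:,1])]
for it in range(6):
    x=np.array([np.cos(th),np.sin(th)]);y=np.array([-x[1],x[0]])
    L=(P-end)@np.c_[x,y]
    a=L[(L[:,0]>6)&(L[:,0]<60)&(abs(L[:,1])<15)]; 
    s,b=np.polyfit(a[:,0],a[:,1],1)
    th+=np.arctan(s); end=end+b*y
    L=(P-end)@np.c_[x,y]; e0=np.percentile(L[abs(L[:,1])<3][:,0],0.5); end=end+e0*x
x=np.array([np.cos(th),np.sin(th)]);y=np.array([-x[1],x[0]]);L=(P-end)@np.c_[x,y]
print("end",end,"yaw deg",np.degrees(th))
b=L[(L[:,1]>37)&(L[:,1]<73)&(L[:,0]>75)&(L[:,0]<125)];print("mid x",b[:,0].mean(),"slope",np.polyfit(b[:,1],b[:,0],1))
c=L[(L[:,0]>140)&(L[:,0]<172)&(L[:,1]>90)];print("last y",c[:,1].mean(),np.polyfit(c[:,0],c[:,1],1),"max x",L[L[:,1]>90][:,0].max(), "width",c[:,1].std()*12**.5)
robot.move_ptp([510,-430,250],[-np.pi,0,np.pi/2])
im=robot.get_image("wrist");pickle.dump(im,open("pics/w1.pkl","wb"));cv2.imwrite("pics/w1.png",im["img"]);print(robot.current_t())
E
```

```text
20 [228  63  29  40 639] [243.  83.]
21 [ 254  153  152  156 2531] [334. 226.]
23 [270 333  56  22 852] [296. 344.]
end [637.13692962 -88.02903385] yaw deg 100.15243238679722
mid x 99.0755528010464 slope [1.98215580e-03 9.89666924e+01]
last y 109.85031364636163 [1.51425494e-03 1.09614128e+02] max x 174.43229693419957 width 9.396350622426539
1.8
```

View pics/w1.png

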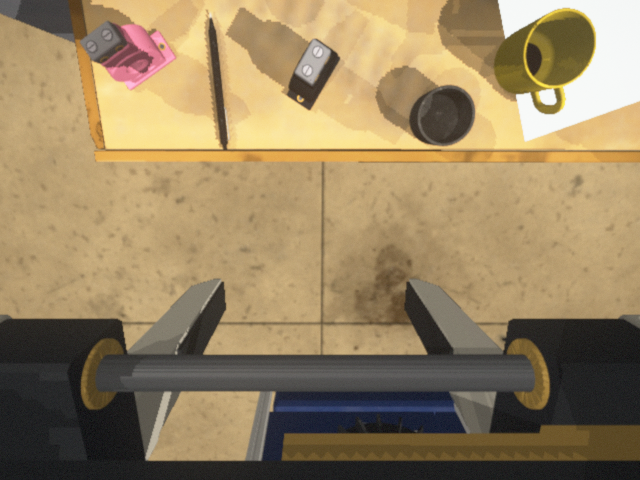

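The black transformer's grey block is at (314,67), with the foot corner showing at (300,98). The pink one (130,50), pen (217,80), pot (442,115) and mug are nearby. The rod fit matches the drawing (99/110/174 against 100/110/175).

```bash
python3 - <<'E'
from h import *
import pickle
im=pickle.load(open("pics/w1.pkl","rb")); hsv=cv2.cvtColor(im["img"],cv2.COLOR_BGR2HSV)
sub=hsv[30:115,280:350]; g=cv2.inRange(sub,(0,0,105),(180,60,255)); g=cv2.morphologyEx(g,cv2.MORPH_CLOSE,np.ones((5,5)))
g=cv2.morphologyEx(g,cv2.MORPH_OPEN,np.ones((3,3)))
c=max(cv2.findContours(g,0,2)[0],key=cv2.contourArea)
pts=np.array([plane(im,u+280,v+30,88)[:2] for u,v in c[:,0]],np.float32)
r=cv2.minAreaRect(pts); b=cv2.boxPoints(r); print(r); 
v=im["img"].copy()
for q in b: 
    p=proj(im,[*q,88]); cv2.circle(v,tuple(int(round(t)) for t in p),0,(0,0,255),-1)
cv2.drawContours(v,[c+[280,30]],-1,(0,255,0),1)
cv2.imwrite("pics/c2.png",cv2.resize(np.hstack([im["img"][20:120,260:360],v[20:120,260:360]]),(800,400),interpolation=cv2.INTER_NEAREST))
E
```

```text
((508.015869140625, -285.1214599609375), (34.15037536621094, 20.65550422668457), 58.18769836425781)
```

View pics/c2.png

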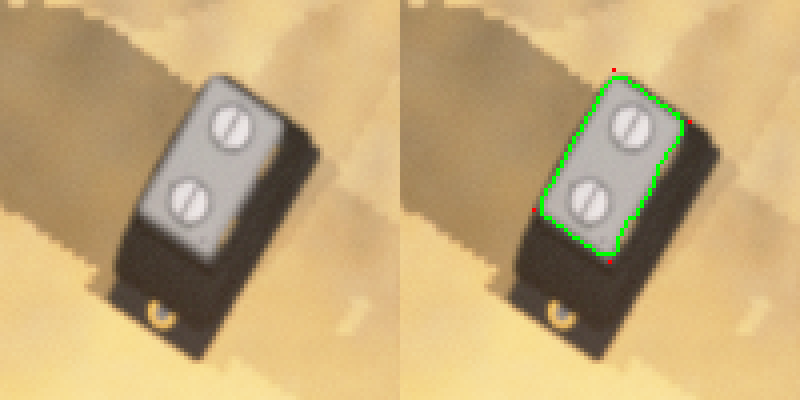

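```bash
cat >> h.py <<'E'
TH=np.radians(100.15); END=np.array([637.1,-88.0]); UX=np.array([np.cos(TH),np.sin(TH)]); UY=np.array([-UX[1],UX[0]])
GZ=28.0  # TCP height above bore centre
def pose(lx,ly,h,z):  # rod-frame bore centre, heading rad, bore z
    p=END+lx*UX+ly*UY; return [p[0],p[1],z+GZ],[-np.pi,0,TH+h]
def path():
    w=[(20,0,0),(64,0,0)]; r=33.8
    for f in np.radians([15,30,45,60,75,90]): w.append((65+r*np.sin(f),35-r*np.cos(f),f))
    w.append((100,55,np.pi/2)); w.append((100,75,np.pi/2))
    for f in np.radians([15,30,45,60,75,90]): w.append((135-r*np.cos(f),75+r*np.sin(f),np.pi/2-f))
    w.append((153,110,0)); return w
E
python3 - <<'E'
from h import *
for w in [(-60,0,0)]+path(): 
    q=robot.inverse_kinematics(*pose(*w,65)); 
    print(np.round(w,2),None if q is None else np.round(q,2))
robot.move_gripper(0.65)
o=[-np.pi,0,np.radians(148.2)]
robot.move_ptp([508,-285,120],o)
print(robot.move_linear([508,-285,64],None,60,f_stop=8))
print(robot.current_tcp_pos(),robot.current_contact_force())
robot.move_gripper(0.0); print("w",robot.current_gripper_width()*93,robot.current_contact_force())
robot.move_linear([508,-285,170],None,100)
print("w",robot.current_gripper_width()*93,robot.current_contact_force(),robot.current_t(),robot.current_qpos())
import pickle
for n in("side","scene"):
    im=robot.get_image(n);pickle.dump(im,open(f"pics/{n}2.pkl","wb"));
    u,v=[int(t) for t in proj(im,[508,-285,130])]
    cv2.imwrite(f"pics/{n}2.png",cv2.resize(im["img"][max(v-60,0):v+60,u-60:u+60],(400,400)))
a=np.hstack([cv2.imread("pics/side2.png"),cv2.imread("pics/scene2.png")]);cv2.imwrite("pics/c3.png",a)
E
```

```text
[-60   0   0] [-0.39  0.54  1.37 -0.    1.23 -0.57]
[20  0  0] [-0.28  0.49  1.45 -0.    1.2  -0.46]
[64  0  0] [-0.22  0.47  1.48 -0.    1.19 -0.39]
[73.75  2.35  0.26] [-0.2   0.47  1.49 -0.    1.18 -0.64]
[81.9   5.73  0.52] [-0.19  0.46  1.5  -0.    1.18 -0.89]
[88.9  11.1   0.79] [-0.19  0.45  1.52 -0.    1.17 -1.15]
[94.27 18.1   1.05] [-0.18  0.43  1.54 -0.    1.16 -1.41]
[97.65 26.25  1.31] [-0.18  0.42  1.57 -0.    1.16 -1.67]
[98.8  35.    1.57] [-0.19  0.41  1.59 -0.    1.15 -1.93]
[100.    55.     1.57] [-0.2   0.37  1.64 -0.    1.13 -1.94]
[100.    75.     1.57] [-0.21  0.34  1.69 -0.    1.11 -1.96]
[102.35  83.75   1.31] [-0.21  0.33  1.71 -0.    1.1  -1.7 ]
[105.73  91.9    1.05] [-0.21  0.31  1.73 -0.    1.1  -1.44]
[111.1   98.9    0.79] [-0.21  0.3   1.75 -0.    1.09 -1.17]
[118.1  104.27   0.52] [-0.2   0.29  1.76 -0.    1.09 -0.9 ]
[126.25 107.65   0.26] [-0.19  0.28  1.78 -0.    1.08 -0.62]
[135.  108.8   0. ] [-0.17  0.28  1.78 -0.    1.08 -0.35]
[153 110   0] [-0.14  0.27  1.79 -0.    1.08 -0.31]
False
[ 508.34440064 -285.22879161   64.43062517] [0.34766778 0.25826679 0.4920521 ]
w 32.67700398806993 [1.60095068 0.96421626 1.35143513]
w 32.47017645686779 [-0.32895535 -0.93453804 -1.81147258] 6.2417 [-7.02656834e-01  3.35124701e-01  1.49541152e+00 -7.96014547e-06
  1.31269155e+00 -1.71843143e+00]
```

View pics/c3.png

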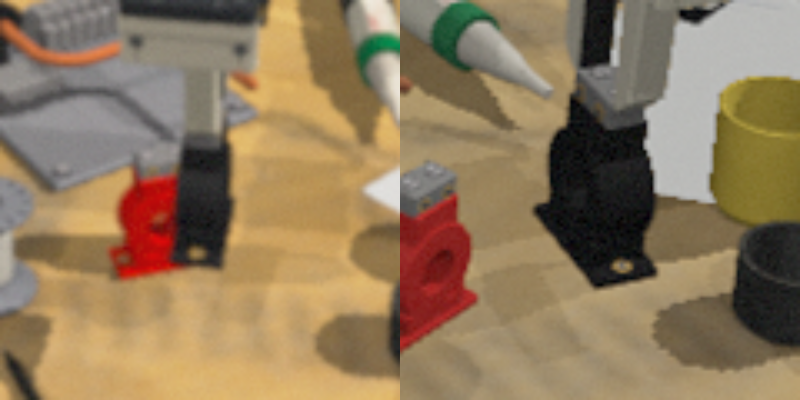

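The transformer is held upright, 1.8 N measured, and the red look-alike beside it has not moved. Next I approach the rod end and check the alignment before threading.

```bash
python3 - <<'E'
from h import *
p,o=pose(-60,0,0,142); robot.move_ptp(p,o)
p,o=pose(-60,0,0,65); robot.move_linear(p,None,120)
p,o=pose(-24,0,0,65); robot.move_linear(p,None,80,f_stop=8)
print(robot.current_contact_force(),robot.current_t(),robot.current_tcp_pos(),p)
a=[]
for n in("side","scene"):
    im=robot.get_image(n)
    e=END-24*UX; u,v=[int(t) for t in proj(im,[*END,62])]
    img=im["img"]
    k=6 if n=="side" else 5
    c=cv2.resize(img[v-50:v+50,u-40:u+40],(400,500),interpolation=cv2.INTER_CUBIC)
    def d(q,col):
        t=(proj(im,q)-[u-40,v-50])*5; cv2.circle(c,tuple(int(x) for x in t),3,col,-1)
    d([*END,62],(255,0,0)); d([*(END-10*UX),65],(0,255,0)); d([*(END-38*UX),65],(0,255,255))
    a.append(c)
cv2.imwrite("pics/c4.png",np.hstack(a))
E
```

```text
[-0.57329143 -0.70240367 -2.54713816] 8.8 [ 641.47660138 -111.15763658   93.24311257] [np.float64(641.3294192073822), np.float64(-111.62439445082617), 93.0]
```

View pics/c4.png

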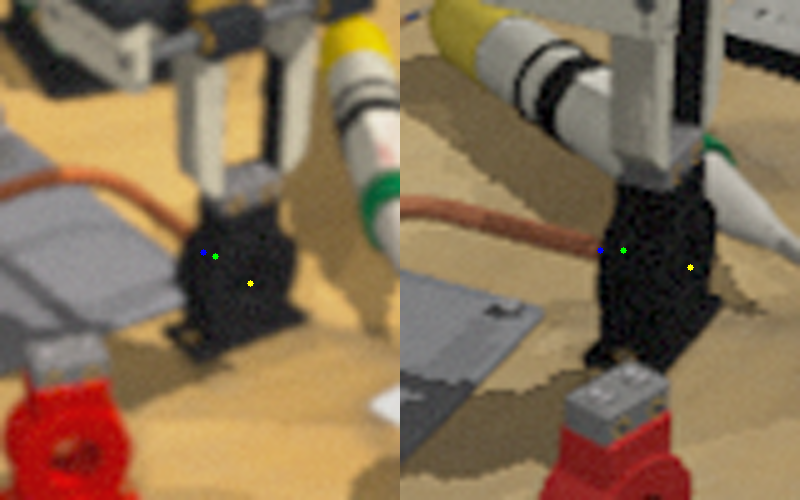

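The blue dot (predicted rod end) sits on the rod tip and the bore-axis dots run through the case in both views. I thread now, with a force guard.

```bash
python3 - <<'E'
from h import *
F0=np.array(robot.current_contact_force())
for w in path()[:-1]:
    p,o=pose(*w,65)
    hit=robot.move_linear(p,o,60 if w[2]==0 and w[0]<70 else 35,f_stop=7)
    F=np.array(robot.current_contact_force())-F0
    print(np.round(w,2),hit,"F rod",np.round([F[:2]@UX,F[:2]@UY,F[2]],1),"M",np.round(robot.current_ft_torque(),2),round(robot.current_t(),1),flush=True)
    if hit: break
E
```

```text
[20  0  0] False F rod [-0.2  0.1  0.4] M [-0.02 -0.02  0.03] 9.8
[64  0  0] False F rod [ 1.2  1.1 -0.1] M [-0.04 -0.02  0.  ] 10.7
[73.75  2.35  0.26] False F rod [0.7 0.6 0.8] M [-0.02 -0.    0.  ] 11.1
[81.9   5.73  0.52] False F rod [0.9 0.9 0.7] M [ 0.03  0.01 -0.06] 11.5
[88.9  11.1   0.79] False F rod [0.2 0.3 0.1] M [ 0.03 -0.03 -0.04] 11.9
[94.27 18.1   1.05] False F rod [1.3 0.3 0.5] M [ 0.04 -0.14  0.01] 12.3
[97.65 26.25  1.31] False F rod [0.4 0.6 0.1] M [ 0.06 -0.06  0.04] 12.7
[98.8  35.    1.57] False F rod [-0.3  1.1 -0.1] M [ 0.11 -0.06 -0.05] 13.1
[100.    55.     1.57] False F rod [-0.4  0.9  0.3] M [ 0.13 -0.02  0.01] 13.9
[100.    75.     1.57] False F rod [-0.5  0.3 -0.2] M [ 0.1  -0.05  0.03] 14.6
[102.35  83.75   1.31] False F rod [-0.7  1.1  0.4] M [ 0.08 -0.04  0.07] 15.0
[105.73  91.9    1.05] False F rod [0.3 1.2 0. ] M [ 0.06 -0.01 -0.04] 15.4
[111.1   98.9    0.79] False F rod [-0.3  0.9  0.8] M [ 0.06 -0.01  0.03] 15.8
[118.1  104.27   0.52] False F rod [ 0.2 -0.4 -0.2] M [ 0.01 -0.02  0.02] 16.2
[126.25 107.65   0.26] False F rod [0.3 0.8 0.2] M [ 0.07 -0.08 -0.02] 16.6
[135.  108.8   0. ] False F rod [0.2 0.2 1.4] M [-0.03 -0.01 -0.03] 17.0
```

```bash
python3 - <<'E'
from h import *
import pickle
def st(t):
    p=np.array(robot.current_tcp_pos()); d=p[:2]-END; F=np.array(robot.current_contact_force())
    print(t,"loc",np.round([d@UX,d@UY,p[2]-GZ],1),"F",np.round([F[:2]@UX,F[:2]@UY,F[2]],1),"M",np.round(robot.current_ft_torque(),2),round(robot.current_t(),1),flush=True)
st("start")
p,o=pose(150,110,0,65); robot.move_linear(p,o,40,f_stop=6); st("pre")
p,o=pose(168,110,0,65); print(robot.move_linear(p,o,12,f_stop=4)); st("stop")
q=robot.current_tcp_pos(); q=[q[0]-.8*UX[0],q[1]-.8*UX[1],q[2]]; robot.move_linear(q,o,10); st("back")
print(robot.move_linear([q[0],q[1],q[2]-7],o,10,f_stop=4)); st("down")
for n in("scene","side"):
    im=robot.get_image(n);pickle.dump(im,open(f"pics/{n}3.pkl","wb"))
    u,v=[int(t) for t in proj(im,[505,52,62])]; cv2.imwrite(f"pics/{n}3.png",cv2.resize(im["img"][v-50:v+50,u-40:u+40],(400,500),interpolation=cv2.INTER_CUBIC))
cv2.imwrite("pics/c5.png",np.hstack([cv2.imread(f"pics/{n}3.png") for n in("scene","side")]))
E
```

```text
start loc [134.7 108.5  65.1] F [-0.  -0.3 -0.9] M [-0.03 -0.01 -0.03] 17.0
pre loc [150.3 110.   65. ] F [-0.3  0.1 -1.1] M [-0.03 -0.04 -0.02] 17.6
True
stop loc [165.1 110.   65. ] F [-3.  -0.9 -0.4] M [-0.57 -0.2  -0.02] 18.8
back loc [164.3 110.1  64.7] F [-1.3 -0.5 -1.4] M [-0.24 -0.13  0.02] 19.1
True
down loc [163.8 109.7  62.6] F [-2.8 -0.5  2.8] M [-0.29 -0.07 -0.  ] 19.5
```

View pics/c5.png

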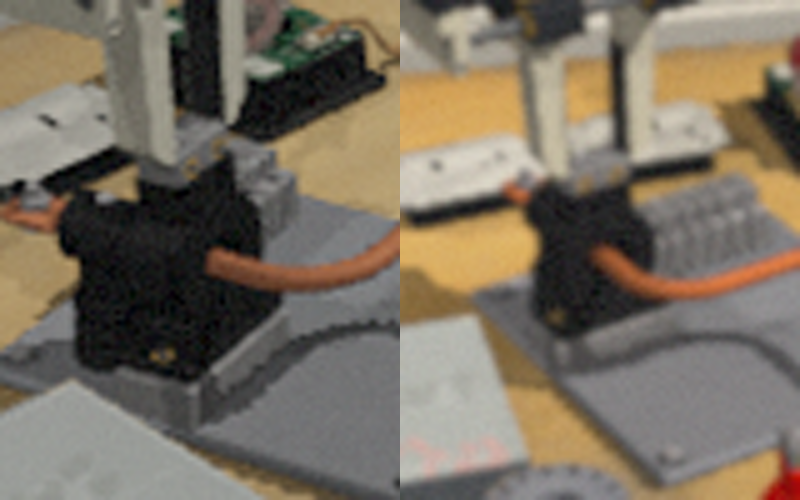

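The transformer is on the last leg against the insulator, with its foot on the saddle. I release, retreat and inspect.

```bash
python3 - <<'E'
from h import *
import pickle
robot.move_gripper(0.6); print(robot.current_contact_force())
p=robot.current_tcp_pos(); o=robot.current_eef_rot()
robot.move_linear([p[0],p[1],p[2]+60],None,100)
# go back so that the camera looks on from the entry side
robot.move_ptp([540,-100,200],[-np.pi,0,TH])
im=robot.get_image("wrist");pickle.dump(im,open("pics/w4.pkl","wb"));c=[im["img"]]
u,v=[int(t) for t in proj(im,[505,52,62])];print(u,v,robot.current_t())
a=cv2.resize(im["img"][max(v-70,0):max(v-70,0)+140,u-70:u+70],(400,400),interpolation=cv2.INTER_CUBIC)
im=robot.get_image("scene");pickle.dump(im,open("pics/s4.pkl","wb"));u,v=[int(t) for t in proj(im,[505,52,62])]
b=cv2.resize(im["img"][v-40:v+40,u-40:u+40],(400,400),interpolation=cv2.INTER_CUBIC)
cv2.imwrite("pics/c6.png",np.hstack([a,b]))
E
```

```text
[-0.14774029  0.66501643 -0.38928349]
307 40 21.7083
```

View pics/c6.png

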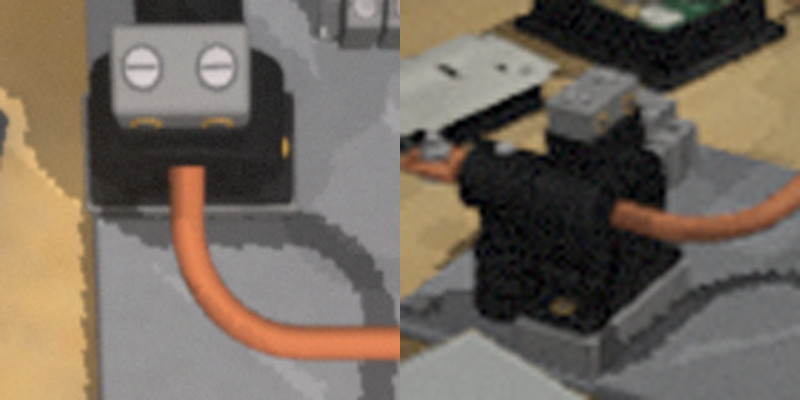

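```bash
python3 - <<'E'
from h import *
import pickle
p,o=pose(125,112,0,172); robot.move_linear(p,o,150)
im=robot.get_image("wrist");pickle.dump(im,open("pics/w5.pkl","wb"))
loc=lambda lx,ly,z:[*(END+lx*UX+ly*UY),z]
u,v=[int(t) for t in proj(im,loc(168,110,80))];print(u,v,robot.current_t(),im["eye"])
a=cv2.resize(im["img"][v-60:v+60,u-80:u+80],(800,600),interpolation=cv2.INTER_CUBIC)
cv2.imwrite("pics/c7.png",a);print(u-80,v-60)
hsv=cv2.cvtColor(im["img"],cv2.COLOR_BGR2HSV)
E
```

```text
317 178 22.7583 [490.81001422  91.03755008 388.30907034]
237 118
```

View pics/c7.png

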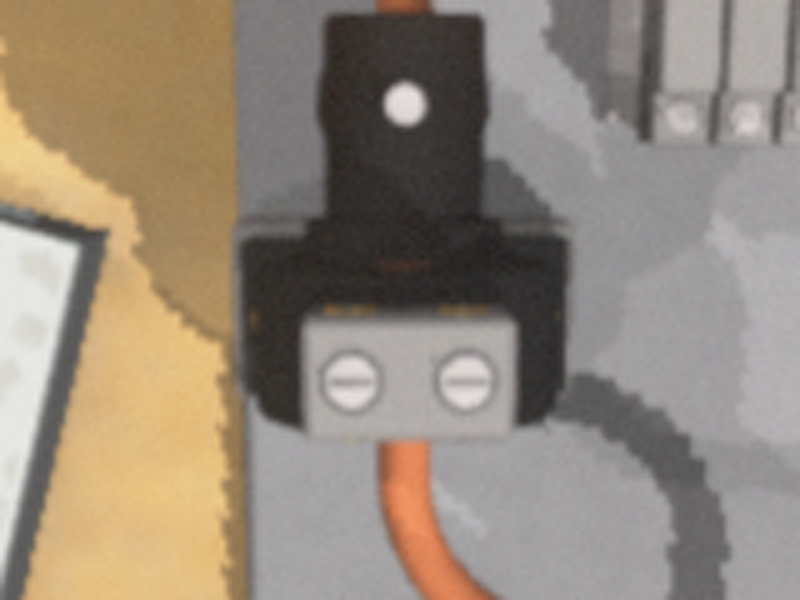

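The block is square and the foot lies on the saddle, but a thin copper line at (403,265) shows a gap of about 1 mm to the flange. That comes from my back-off before lowering. I regrip lightly, press it home and release while pressed.

```bash
python3 - <<'E'
from h import *
import pickle
def st(t):
    p=np.array(robot.current_tcp_pos()); d=p[:2]-END; F=np.array(robot.current_contact_force())
    print(t,"loc",np.round([d@UX,d@UY,p[2]-GZ],1),"F",np.round([F[:2]@UX,F[:2]@UY,F[2]],1),round(robot.current_t(),1),flush=True)
p,o=pose(163.8,109.7,0,130); robot.move_linear(p,o,120)
p,o=pose(163.8,109.7,0,62.8); print(robot.move_linear(p,o,60,f_stop=6)); st("at")
robot.move_gripper(0.0); st("grip")
p,o=pose(168,109.7,0,62.7); print(robot.move_linear(p,o,6,f_stop=7)); st("push")
robot.move_gripper(0.6); st("open")
q=robot.current_tcp_pos(); robot.move_linear([q[0],q[1],q[2]+60],None,100)
p,o=pose(125,112,0,172); robot.move_linear(p,o,150)
im=robot.get_image("wrist");pickle.dump(im,open("pics/w6.pkl","wb"))
a=cv2.resize(im["img"][118:238,237:397],(800,600),interpolation=cv2.INTER_CUBIC);cv2.imwrite("pics/c8.png",a)
E
```

```text
False
at loc [163.7 109.3  63.2] F [-0.2 -1.1 -0.3] 24.6
grip loc [163.8 109.1  63.4] F [ 1.3 -0.8  6.3] 25.6
False
push loc [167.  108.9  63.9] F [-2.1  0.8 10.1] 26.5
open loc [167.5 107.7  64.6] F [ 0.3 -1.4 13.3] 27.5
```

View pics/c8.png

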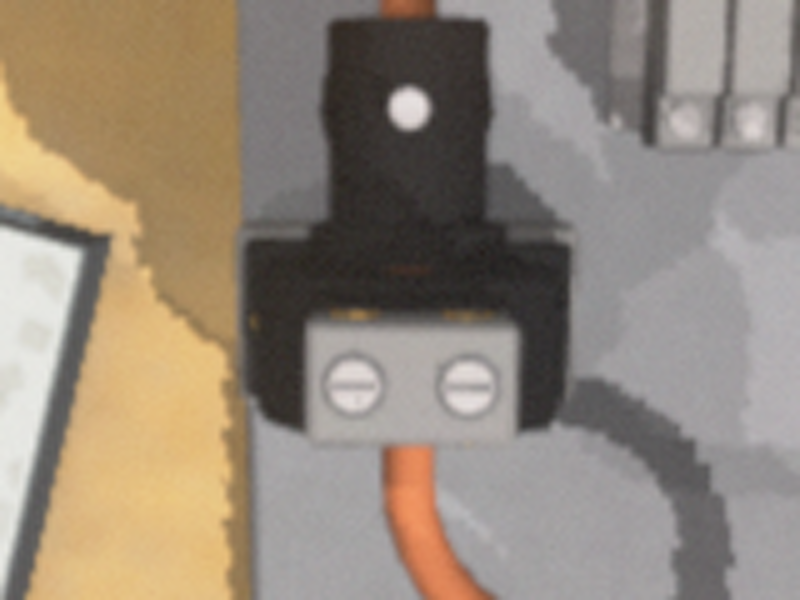

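No pictures remain to view, so the remaining checks are numeric: residual force, block pose, and the profile across the gap.

```bash
cat > m.py <<'E'
from h import *
import pickle
def L(p): d=np.array(p[:2])-END; return np.round([d@UX,d@UY],2)
def meas(im):
    f=lambda lx,ly,z: proj(im,[*(END+lx*UX+ly*UY),z])
    u,v=[int(t) for t in f(162,110,114)]
    hsv=cv2.cvtColor(im["img"],cv2.COLOR_BGR2HSV); x0,y0=u-35,v-25
    g=cv2.inRange(hsv[y0:v+25,x0:u+35],(0,0,120),(180,70,255))
    g=cv2.morphologyEx(g,cv2.MORPH_OPEN,np.ones((5,5)))
    n,l,s,c=cv2.connectedComponentsWithStats(g); k=np.argmin([np.hypot(*(c[i]-[35,25])) if s[i,4]>150 else 99 for i in range(n)])
    cn=max(cv2.findContours((l==k).astype(np.uint8),0,2)[0],key=cv2.contourArea)
    P=np.array([plane(im,a+x0,b+y0,114)[:2]-END for a,b in cn[:,0]])@np.c_[UX,UY]
    r=cv2.minAreaRect(P.astype(np.float32)); print("block rod-frame",np.round(r[0],1),np.round(r[1],1),"ang",round(r[2],1))
    # insulator screw (white blob)
    m=cv2.inRange(hsv,(0,0,170),(180,50,255)); uu,vv=[int(t) for t in f(195,110,82)]
    n,l,s,c=cv2.connectedComponentsWithStats(m[vv-25:vv+25,uu-25:uu+25]); 
    for i in range(1,n):
        if 20<s[i,4]<150: print("screw px",c[i]+[uu-25,vv-25],"at z82",L(plane(im,*(c[i]+[uu-25,vv-25]),82)))
    print("eye loc",L(im["eye"]),im["eye"][2])
    uu,vv=f(172,110,67); uu=int(round(uu)); vv=int(vv)
    for b in range(vv-12,vv+14):
        px=im["img"][b,uu-3:uu+4].mean(0); print(b,px.round().astype(int),"x@67,80,90",*[L(plane(im,uu,b,z))[0] for z in(67,80,90)])
E
python3 - <<'E'
from m import *
print("F now",np.round(robot.current_contact_force(),1),robot.current_tcp_pos(),pose(125,112,0,172)[0])
meas(pickle.load(open("pics/w5.pkl","rb"))); meas(pickle.load(open("pics/w6.pkl","rb")))
E
```

```text
F now [0.2 0.4 0.3] [504.06846762  15.75126736 198.97849661] [np.float64(504.8246008576956), np.float64(15.306431463602713), 200.0]
block rod-frame [162.5 111.1] [54.7 38.3] ang 90.0
screw px [338.55555556 127.41666667] at z82 [209.88  92.55]
screw px [317.5106383  138.34042553] at z82 [201.17 110.04]
eye loc [202.02 112.45] 388.3090703417039
159 [45 47 50] x@67,80,90 183.39 184.15 184.73
160 [42 44 47] x@67,80,90 182.52 183.31 183.92
161 [40 42 46] x@67,80,90 181.65 182.47 183.11
162 [40 42 47] x@67,80,90 180.77 181.63 182.29
163 [39 43 46] x@67,80,90 179.89 180.79 181.48
164 [43 44 48] x@67,80,90 179.02 179.95 180.66
165 [41 44 47] x@67,80,90 178.14 179.1 179.85
166 [41 44 47] x@67,80,90 177.26 178.26 179.03
167 [38 42 45] x@67,80,90 176.37 177.41 178.21
168 [40 44 46] x@67,80,90 175.49 176.56 177.39
169 [39 43 48] x@67,80,90 174.6 175.71 176.57
170 [41 47 60] x@67,80,90 173.72 174.86 175.74
171 [41 48 63] x@67,80,90 172.83 174.01 174.92
172 [39 44 52] x@67,80,90 171.94 173.16 174.09
173 [40 42 47] x@67,80,90 171.05 172.3 173.27
174 [43 43 48] x@67,80,90 170.16 171.45 172.44
175 [4
[... 1206 characters left out ...]
 x@67,80,90 173.62 174.78 175.68
172 [38 45 59] x@67,80,90 172.73 173.93 174.86
173 [38 42 47] x@67,80,90 171.84 173.08 174.03
174 [40 42 46] x@67,80,90 170.95 172.23 173.2
175 [41 44 47] x@67,80,90 170.06 171.37 172.38
176 [40 43 47] x@67,80,90 169.17 170.51 171.55
177 [38 40 45] x@67,80,90 168.27 169.65 170.72
178 [40 41 45] x@67,80,90 167.38 168.8 169.89
179 [43 45 49] x@67,80,90 166.48 167.93 169.05
180 [61 63 66] x@67,80,90 165.58 167.07 168.22
181 [81 83 86] x@67,80,90 164.68 166.21 167.38
182 [100 102 106] x@67,80,90 163.78 165.34 166.55
183 [130 133 138] x@67,80,90 162.88 164.48 165.71
184 [154 158 163] x@67,80,90 161.97 163.61 164.87
185 [167 171 176] x@67,80,90 161.07 162.74 164.03
```

The transformer stands square, but the profile still implies a gap of about 1 mm, and the second push didn't move it. A better push is to straddle the rod with the nearly closed fingers and press flat on the front of the case, low down, so it can't tip.

```bash
python3 - <<'E'
from m import *
def st(t):
    p=np.array(robot.current_tcp_pos()); F=np.array(robot.current_contact_force())
    print(t,"loc",L(p),round(p[2],1),"F",np.round([F[:2]@UX,F[:2]@UY,F[2]],1),round(robot.current_t(),1),flush=True)
robot.move_gripper(0.22); print(robot.current_gripper_width()*93)
p,o=pose(136,110,0,100); robot.move_linear(p,o,100); robot.sleep(.2); st("above")
p,o=pose(136,110,0,46-GZ); h=robot.move_linear(p,o,50,f_stop=5); st(f"down {h}")
if not h:
    p,o=pose(149,110,0,46-GZ); h=robot.move_linear(p,o,8,f_stop=6); st(f"push {h}")
    p,o=pose(137,110,0,46-GZ); robot.move_linear(p,o,40); st("back")
p=robot.current_tcp_pos(); robot.move_linear([p[0],p[1],200],None,120)
p,o=pose(125,112,0,172); robot.move_linear(p,o,150);robot.sleep(.3)
im=robot.get_image("wrist");pickle.dump(im,open("pics/w7.pkl","wb")); meas(im); print(robot.current_t())
E
```

```text
20.740923997868766
above loc [135.77 109.53] 128.7 F [ 0.1  0.3 -0.5] 30.7
down False loc [135.94 109.77] 46.3 F [-0.3 -0.3  0.2] 32.5
push True loc [139.15 109.41] 46.3 F [-2.6 -0.4  1.7] 33.3
back loc [137.2  110.36] 45.7 F [-1.   0.2  0.4] 33.5
block rod-frame [162.4 110.6] [54.7 38.3] ang 90.0
screw px [338.52941176 127.8       ] at z82 [210.3   92.82]
screw px [317.93617021 139.29787234] at z82 [201.12 109.92]
eye loc [202.54 112.59] 388.2439407042853
160 [46 48 53] x@67,80,90 183.26 184.04 184.64
161 [42 45 49] x@67,80,90 182.39 183.2 183.83
162 [39 43 46] x@67,80,90 181.51 182.36 183.02
163 [41 43 47] x@67,80,90 180.64 181.52 182.2
164 [42 44 48] x@67,80,90 179.76 180.68 181.39
165 [43 44 48] x@67,80,90 178.88 179.84 180.57
166 [43 45 50] x@67,80,90 178.0 178.99 179.76
167 [42 45 48] x@67,80,90 177.12 178.14 178.94
168 [41 44 47] x@67,80,90 176.23 177.3 178.12
169 [40 42 46] x@67,80,90 175.35 176.45 177.29
170 [39 42 46] x@67,80,90 174.46 175.6 176.47
171 [41 45 52] x@67,80,90 173.57 174.75 175.65
172 [39 43 51] x@67,80,90 172.68 173.89 174.82
173 [39 41 44] x@67,80,90 171.79 173.04 173.99
174 [42 44 48] x@67,80,90 170.9 172.18 173.17
175 [44 45 49] x@67,80,90 170.01 171.32 172.34
176 [43 44 48] x@67,80,90 169.11 170.47 171.51
177 [39 42 45] x@67,80,90 168.22 169.61 170.67
178 [42 43 46] x@67,80,90 167.32 168.75 169.84
179 [46 49 52] x@67,80,90 166.42 167.88 169.01
180 [65 67 70] x@67,80,90 165.52 167.02 168.17
181 [82 84 87] x@67,80,90 164.62 166.15 167.33
182 [106 108 111] x@67,80,90 163.72 165.29 166.49
183 [135 138 143] x@67,80,90 162.81 164.42 165.65
184 [161 164 170] x@67,80,90 161.9 163.55 164.81
185 [171 176 180] x@67,80,90 161.0 162.68 163.97
35.575
```

The copper glint has halved and the push ended on a hard stop, with the case's far face at about 174.7 of 175 mm. One firmer press, then hand in.

```bash
python3 - <<'E'
from m import *
def st(t):
    p=np.array(robot.current_tcp_pos()); F=np.array(robot.current_contact_force())
    print(t,"loc",L(p),round(p[2],1),"F",np.round([F[:2]@UX,F[:2]@UY,F[2]],1),round(robot.current_t(),1),flush=True)
p,o=pose(136,110,0,100); robot.move_linear(p,o,120); robot.sleep(.2)
p,o=pose(136,110,0,46-GZ); h=robot.move_linear(p,o,60,f_stop=5); st(f"down {h}")
if not h:
    p,o=pose(146,110,0,46-GZ); h=robot.move_linear(p,o,6,f_stop=12); st(f"push {h}")
    robot.sleep(.3); st("hold")
    p,o=pose(137,110,0,46-GZ); robot.move_linear(p,o,15); st("back")
p=robot.current_tcp_pos(); robot.move_linear([p[0],p[1],200],None,120)
p,o=pose(125,112,0,172); robot.move_linear(p,o,150);robot.sleep(.3)
im=robot.get_image("wrist");pickle.dump(im,open("pics/w8.pkl","wb")); meas(im); st("end")
s0=pickle.load(open("pics/scene0.pkl","rb"))["img"].astype(int); s=robot.get_image("scene")["img"].astype(int)
for n,(u,v) in dict(red=(359,280),pink=(329,370),spool=(310,308),mug=(465,248),pot=(472,288),pen=(380,365),driver=(360,200),modA=(187,232),modB=(226,210),coil=(268,190)).items():
    print(n,abs(s-s0)[v-15:v+15,u-15:u+15].mean().round(1),end=" ")
E
```

```text
down False loc [135.91 109.69] 46.4 F [ 0.2 -0.8 -0.1] 38.0
push True loc [139.19 109.64] 46.4 F [-2.5  0.3  1.2] 39.1
hold loc [139.09 109.65] 46.3 F [-3.1  0.3  1.8] 39.4
back loc [137.23 110.36] 45.7 F [-0.9  0.6 -0.2] 39.7
block rod-frame [162.4 110.6] [54.7 38.3] ang 90.0
screw px [338.4494382  127.64044944] at z82 [210.43  92.89]
screw px [317.85416667 139.29166667] at z82 [201.13 109.99]
eye loc [202.54 112.59] 388.2438033098874
160 [45 47 51] x@67,80,90 183.26 184.04 184.64
161 [43 45 50] x@67,80,90 182.39 183.2 183.83
162 [40 43 47] x@67,80,90 181.51 182.36 183.02
163 [42 44 46] x@67,80,90 180.64 181.52 182.2
164 [42 45 48] x@67,80,90 179.76 180.68 181.39
165 [41 44 47] x@67,80,90 178.88 179.84 180.57
166 [41 44 47] x@67,80,90 178.0 178.99 179.76
167 [43 45 49] x@67,80,90 177.12 178.15 178.94
168 [40 42 47] x@67,80,90 176.23 177.3 178.12
169 [44 44 48] x@67,80,90 175.35 176.45 177.29
170 [41 42 47] x@67,80,90 174.46 175.6 176.47
171 [39 43 51] x@67,80,90 173.57 174.75 175.65
172 [41 44 52] x@67,80,90 172.68 173.89 174.82
173 [39 42 46] x@67,80,90 171.79 173.04 174.0
174 [43 45 48] x@67,80,90 170.9 172.18 173.17
175 [41 43 48] x@67,80,90 170.01 171.33 172.34
176 [41 43 47] x@67,80,90 169.11 170.47 171.51
177 [39 42 46] x@67,80,90 168.22 169.61 170.68
178 [42 44 47] x@67,80,90 167.32 168.75 169.84
179 [46 48 51] x@67,80,90 166.42 167.88 169.01
180 [64 65 68] x@67,80,90 165.52 167.02 168.17
181 [83 85 89] x@67,80,90 164.62 166.15 167.33
182 [106 109 113] x@67,80,90 163.72 165.29 166.5
183 [137 139 144] x@67,80,90 162.81 164.42 165.66
184 [161 164 169] x@67,80,90 161.91 163.55 164.81
185 [173 176 181] x@67,80,90 161.0 162.68 163.97
end loc [125.26 111.97] 200.0 F [ 0.2  0.5 -0.7] 41.7
red 3.8 pink 2.4 spool 2.4 mug 2.9 pot 4.6 pen 3.2 driver 2.6 modA 2.7 modB 4.0 coil 5.0
```

```bash
python3 -c "
from bench import robot
print(robot.hand_in(),robot.current_t())"
```

```text
the job is handed in; nothing more can be done
the job is handed in; nothing more can be done
```

The black transformer is on the conductor, round both bends, against the insulator with its foot on the saddle, released and handed in at about 42 s of the 58 s. It went over both bends with under about 1.5 N of side load.

**Seating:** After the first release I saw a gap of about 1 mm to the insulator flange. A regrip and push did not close it. Two pushes on the front of the case, with the fingers either side of the rod, ended at the same point (139.15 mm at the 6 N limit, 139.19 mm at 12 N), so it is against a hard stop.

**Last checks:**
- The block is square to the rod (measured angle 90.0°).
- The gripper is clear and the force on it is under 1 N.
- Image differences around the other objects are small (2.4–5.0 grey levels), so none appears to have moved.

**Doubts:**
- A faint copper tint remains at the flange in the last picture, so a gap of up to about 0.5 mm cannot be ruled out.
- During the regrip the tool read up to 13 N upward, still there after the fingers opened. I could not explain it; it was gone once the gripper was clear, and the transformer's measured pose had not changed.
- I had used all 12 picture views before the final pushes, so the last checks are numeric only.

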